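# Kit the parts from the stack

## Robot

A 6-joint arm with a two-finger parallel gripper is mounted at the origin on the work surface. World frame = base frame: x ahead of the robot, y to its left, z up, the work surface at z = 0. Lengths are in mm, angles in rad, forces in N, time in s.
With the tool pointing down it reaches from about 350 to 875 mm from the base axis. Payload 4.2 kg.
Tool frame: the origin (TCP) lies on the centre line of the jaws, within the pads' length; the fingertips stand 25 mm ahead of it and the grasp point (between the pads) lies 6 mm ahead of it; z points along the fingers, y is the line along which they close (so a half turn about z gives the same grasp; the last joint's range is limited). The gripper opens to 87 mm and grips with 3 to 60 N. Pads are 19 mm wide; open, the fingers measure 117 mm over their backs; the gripper's body (75 mm by 190 mm) begins 51 mm behind the grasp point.
Start: joints at [-0.901, 0.385, 0.008, 0, -1.194, -0.259], TCP at [249.602, -572.973, 247.55] pointing down, gripper open.
Joint ranges: [-3.14, 3.14], [-1.21, 2.06], [-1.07, 1.41], [-3.16, 2.05], [-2.99, -0.16], [-3.1, 3.1]. Speed limits (rad/s): [2.79, 2.79, 3.14, 3.14, 3.14, 3.14].

## Interface

Orientations are given as a 3x3 rotation matrix whose columns are the frame's x, y, z axes.
In Python, from workcell import sensors, imaging, arm gives the robot as it stands.
- The arm moves only by the tool jog_arm, never from a script. Its argument "increments" is a list of rows, each a list of 5 numbers: the opening in per cent of the stroke, from 0 (shut) to 100 (fully open), then the shift along the tool's x, y, z in mm, then the turn about the tool's z in degrees. In form: [[hand, tx, ty, tz, yaw], ...]. A call has 1 to 8 rows; each row is the pose to reach, as a shift and turn from the pose commanded when the call began, along the tool's axes at that moment; what a row does not reach only later rows make up. A row lasts 1/8 s, in which the tool goes at most 62.5 mm and 10.7 degrees, less where a joint would pass 70% of its speed; a pose out of reach is approached as far as the arm can. A call with a gripper value outside its range is refused whole. The fingers move at their own pace and stop on an object; the grip force is fixed at half the most. Time passes only in rows, so rows that repeat a pose let the fingers close. It gives the time, the measured TCP pose, the force, the opening and the grip force at its end, in the units of the state.
- sensors.sense(): the state, without advancing time (a new reading comes with each control period).
- imaging.camera(name): name is "scene" or "side" or "wrist"; returns a dict with "image" (480x640x3 uint8, red, green, blue), "vertical_fov" (degrees; the focal length in pixels is half the picture's height over the tangent of half this angle, whatever the lens; pixels are square), "cx", "cy" (the principal point, pixels), "dist_coeffs" ([k1, k2, p1, p2, k3] as OpenCV has them; the pictures are not rectified), "T" (4x4, takes a point from camera to world coordinates). Camera axes: x right, y down, z forward; pixel columns grow to the right and rows downward; lengths in mm; the calibration is good to about 2 mm. A picture is of the moment at which its call begins. There is no depth.
- arm.close_job(): hands the job in; it is judged then, once.
Trained networks look in a picture, given as the dict that the camera call returned (one of the last four; its "shot" number tells which), for a name from the list of things; names that differ only in an ending like _2 or _b are one class to them, and where a whole thing is asked for, a point or a joint stands for the part that bears it (a point fixed in the world has none). Each returns a list of dicts, best first, with "confidence" (0 to 1); they miss things now and then, are a little off and sometimes report something else, mostly with a low value. They report only what shows in the picture. A call takes as long as a camera call. They do not tell look-alikes from the thing itself.
- imaging.recognise(picture, label): "rect" ([left, top, right, bottom] in pixels, round what is visible of it).
- imaging.outline_of(picture, label): "mask" (480x640 bool, what is visible of it) and "rect" ([left, top, right, bottom] in pixels, round what is visible of it).
The state is a dict: "time_s": time; "qpos": joint angles; "dq": joint speeds; "joint_torque": joint torques, N m; "tcp_pos": TCP position; "tool_rot": TCP orientation; "force": force on the tool from outside, world axes, zero at the start; "moment": the same for the moment, N m; "gripper_width": finger opening in mm; "gripper_force": force on a finger pad.
Only numpy, scipy, OpenCV 4.12 (cv2) and the standard library are available. Lean on these libraries where they do the work, as an engineer would, in place of code of your own. Each camera call takes 0.05 s, during which the arm holds its last target. There are 200 camera calls.

## Task

Kit the four stacked parts for the next build. The ferrite ring goes flat in the middle of the round steel dish and the small black heat sink, fins up, on the middle of the square foam pad; slide the divider of the grey tote to one side so that the long aluminium heat sink lies flat on the tote's floor, fins up, in the larger bay, and the grey enclosure flat, screws up, in the other bay. Set everything down by hand without dropping it, let go, and do not shift the multimeter or the component reel.

Things in the scene. Friction and masses are not known exactly. Their poses are not given: they have to be found in the camera images.
- long_sink: Bottom of the stack at the start: bare aluminium finned heat sink, 150 x 44 x 25 mm (x, y, z), about 0.22 kg. Origin: centre of the underside. z up, x along its length and along its 6 fins; a 5 mm base plate, fins 3 mm thick up to the full height, the outer two forming its long side faces. Grip it across y (44 mm). It is the same after a half turn.
- enclosure: Closed grey die-cast enclosure with a seam and four screws on top, 72 x 46 x 28 mm (x, y, z), about 0.14 kg. Origin: centre of the underside; x along its length. At the start it lies on the fins of the long heat sink, roughly lengthwise, so its underside is 25 mm up. It is the same after a half turn.
- small_sink: Small square black finned heat sink, 38 x 38 x 18 mm, about 0.045 kg, fins up (5 fins along its x, the outer two forming its side faces at y = +-19 mm). Origin: centre of the underside. At the start it stands on the enclosure, underside 53 mm up.
- ferrite: Top of the stack at the start: mid-grey ferrite ring, outer diameter 30 mm, hole 17 mm, 16 mm high, about 0.035 kg, axis (z) upright. Origin: centre of the underside, on the axis. At the start its underside is 71 mm up, on the small heat sink's fins.
- tote: Fixed open grey tote, inside 270 mm along its x, 110 mm along its y, wall and floor 4 mm thick, walls 30 mm high over the table. Origin: centre of the underside (the floor's upper face is at z = 4 mm). A black divider across it (along y) parts it into two bays along x.
- divider (a joint): Divider's position along the tote's x from its middle (m), range +-0.045; slides either way (1.5 N friction), stays put. Starts within 12 mm of 0, where neither bay takes the long sink; at 36 mm off 0 the bays are 169 and 97 mm long. Black plate 4 mm thick, top 30 mm above the table; central grip tab 10 mm thick (tote's x), 40 mm wide (y), from 30 to 52 mm above the table.
- dish: Fixed round shallow steel dish, outer diameter 100 mm at the rim and 92 mm at the foot, 10 mm high, floor and wall 3 mm thick (floor's upper face at z = 3 mm). Origin: centre of the underside.
- pad: Fixed square mid-grey foam pad, 85 x 85 x 10 mm, firm. Origin: centre of the underside; its top is at z = 10 mm.
- multimeter: Bystander: yellow handheld multimeter lying on the bench, 170 x 85 mm, 47 mm high at its dial. Origin: centre of the underside, x along its length. Leave it where it is.
- reel: Bystander: white component reel lying flat, diameter 120 mm, 14 mm high. Origin: centre of the underside. Leave it where it is.
Things that resemble listed ones, but are neither listed nor needed, are in the scene too. Of the things shaped like the enclosure, the grey one is meant.

How it is judged:
By the outcome, as a careful person would: the job done as asked, in the order asked, and still so for the second after the job is handed in, with the robot touching nothing.
It also fails if it takes over 125 s, if anything falls off the work surface, if the arm or the gripper's body presses on something with over 40 N, if the wrist force passes 120 N, or if a joint passes its speed limit or range.

## Working session

There is one attempt and no reset: what is moved stays moved. The work goes in short steps, Python scripts to look and compute and a tool call to move; the robot and the scene stay as the last step left them, time stands still between calls to the robot, and variables do not carry over. Pictures are saved under pics/ and viewed, at most 14 in all, crops included, and the job is handed in when it is done.

Besides the shell and the picture viewer there is one more tool, called after "Call:" as name(argument=value, ...) on one line, values as JSON. jog_arm: Moves the arm, as the interface text tells. Its arguments: {"type":"object","properties":{"increments":{"type":"array","items":{"type":"array","items":{"type":"number"}}}},"required":["increments"]}

```bash
mkdir -p pics; ls; cat > h.py <<'E'
import numpy as np, cv2
from workcell import sensors, imaging, arm
def K(p):
    f=240/np.tan(np.radians(p["vertical_fov"])/2)
    return np.array([[f,0,p["cx"]],[0,f,p["cy"]],[0,0,1.]])
def toz(p,uv,z):
    uv=np.array(uv,float).reshape(-1,1,2)
    n=cv2.undistortPoints(uv,K(p),np.array(p["dist_coeffs"],float)).reshape(-1,2)
    T=np.array(p["T"]); d=np.c_[n,np.ones(len(n))]@T[:3,:3].T; o=T[:3,3]
    return o+d*((z-o[2])/d[:,2])[:,None]
def proj(p,X):
    T=np.linalg.inv(np.array(p["T"])); r,_=cv2.Rodrigues(T[:3,:3])
    return cv2.projectPoints(np.array(X,float).reshape(-1,3),r,T[:3,3],K(p),np.array(p["dist_coeffs"],float))[0].reshape(-1,2)
def save(p,n): cv2.imwrite("pics/"+n,cv2.cvtColor(p["image"],cv2.COLOR_RGB2BGR))
E
python3 - <<'E'
from h import *
for n in("scene","side"):
    p=imaging.camera(n); save(p,n+"0.png")
    print(n,np.round(p["T"],2).tolist(),p["vertical_fov"])
    for l in "long_sink enclosure small_sink ferrite tote divider dish pad multimeter reel".split():
        print(l,[(np.round(r["rect"]).tolist(),round(r["confidence"],2)) for r in imaging.recognise(p,l)][:3])
s=sensors.sense(); print(s["tool_rot"],s["tcp_pos"],s["gripper_width"])
E
```

```text
pics
scene [[0.55, 0.59, -0.59, 1196.34], [0.83, -0.39, 0.39, -524.08], [0.0, -0.71, -0.7, 830.43], [0.0, 0.0, 0.0, 1.0]] 45.00397150209906
long_sink [([162.0, 235.0, 198.0, 303.0], 0.82)]
enclosure [([135.0, 206.0, 178.0, 235.0], 0.92), ([212.0, 299.0, 243.0, 348.0], 0.69), ([223.0, 212.0, 254.0, 250.0], 0.68)]
small_sink [([163.0, 240.0, 184.0, 260.0], 0.74)]
ferrite []
tote [([371.0, 148.0, 500.0, 193.0], 0.97), ([429.0, 153.0, 441.0, 175.0], 0.16)]
divider [([429.0, 152.0, 442.0, 178.0], 0.56)]
dish [([260.0, 258.0, 313.0, 301.0], 0.7)]
pad [([339.0, 199.0, 397.0, 242.0], 0.61)]
multimeter [([347.0, 284.0, 436.0, 374.0], 0.84)]
reel [([442.0, 247.0, 503.0, 303.0], 0.61), ([259.0, 257.0, 313.0, 300.0], 0.47)]
side [[-0.99, -0.12, 0.09, 470.4], [-0.15, 0.77, -0.62, 485.71], [0.0, -0.63, -0.78, 797.74], [0.0, 0.0, 0.0, 1.0]] 57.783949820228706
long_sink [([355.0, 167.0, 411.0, 207.0], 0.76)]
enclosure [([370.0, 215.0, 407.0, 241.0], 0.93), ([376.0, 141.0, 406.0, 166.0], 0.77), ([369.0, 165.0, 402.0, 194.0], 0.61)]
small_sink [([380.0, 167.0, 398.0, 184.0], 0.56), ([196.0, 218.0, 273.0, 273.0], 0.38)]
ferrite [([384.0, 164.0, 395.0, 173.0], 0.69), ([254.0, 344.0, 407.0, 480.0], 0.54)]
tote [([254.0, 342.0, 407.0, 480.0], 0.6)]
divider [([313.0, 400.0, 358.0, 445.0], 0.55)]
dish [([303.0, 212.0, 348.0, 246.0], 0.68)]
pad [([302.0, 296.0, 353.0, 340.0], 0.6)]
multimeter [([192.0, 221.0, 273.0, 272.0], 0.85)]
reel [([302.0, 293.0, 356.0, 333.0], 0.64), ([312.0, 399.0, 358.0, 446.0], 0.62), ([181.0, 303.0, 236.0, 361.0], 0.56)]
[[-9.16799975e-01 -3.99346723e-01 -7.09787093e-07]
 [-3.99346723e-01  9.16799975e-01  8.32798936e-06]
 [-2.67502247e-06  7.91855159e-06 -1.00000000e+00]] [ 249.59069874 -572.9757758   247.55332763] 87.16405222950618
```

View pics/scene0.png

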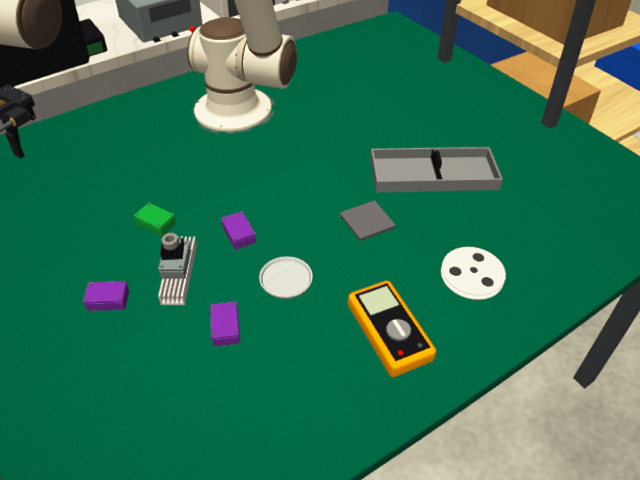

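View pics/side0.png

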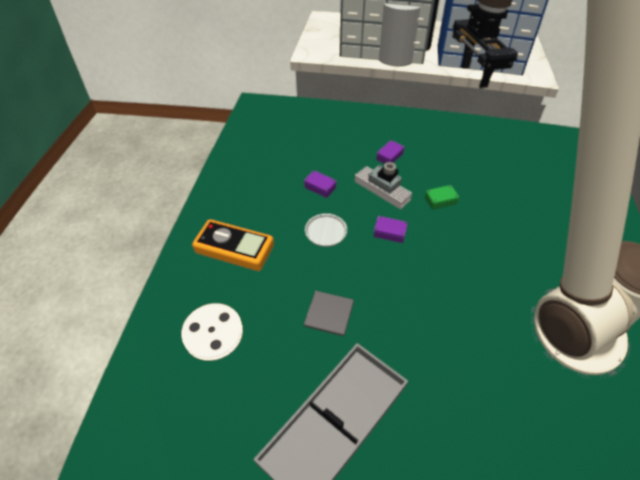

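The scene view shows the stack at (175,265): ring (172,240), black sink, grey enclosure and aluminium sink. The dish is at (286,278), the pad at (368,220), the tote at (435,170) with its divider at (436,163), the meter at (392,328) and the reel at (473,273).

Enclosure candidates in the scene view are purple (106,295), (224,323) and (238,229), green (155,217) and grey (175,262). The grey one in the stack is the one meant. I'll confirm it with one crop and fit the poses.

```bash
cat >> h.py <<'E'
from scipy.optimize import minimize
def box(L,W,z0,z1):
    return np.array([[x,y,z] for x in(-L/2,L/2) for y in(-W/2,W/2) for z in(z0,z1)])
def cyl(D,z0,z1):
    a=np.linspace(0,2*np.pi,40)
    return np.vstack([np.c_[D/2*np.cos(a),D/2*np.sin(a),0*a+z] for z in(z0,z1)])
def place(P,q):
    c,s=np.cos(q[2]),np.sin(q[2]); return P@np.array([[c,s,0],[-s,c,0],[0,0,1]])+[q[0],q[1],0]
def fit(obs,P,q0):
    """obs: list of (picture, mask); fits x,y,yaw by IoU of convex silhouettes"""
    ob=[]
    for p,m in obs:
        m=m.astype(np.uint8); n,l,st,_=cv2.connectedComponentsWithStats(m); m=(l==1+np.argmax(st[1:,4])).astype(np.uint8)
        c=cv2.findNonZero(m); M=np.zeros((480,640),np.uint8); cv2.fillConvexPoly(M,cv2.convexHull(c),1); ob.append((p,M))
    def cost(q):
        t=0
        for p,M in ob:
            h=cv2.convexHull((proj(p,place(P,q))*16).astype(np.int32)); R=np.zeros_like(M); cv2.fillConvexPoly(R,h,1,shift=4)
            t+=1-(R&M).sum()/max(1,(R|M).sum())
        return t/len(ob)
    best=None
    for y in ([q0[2]] if len(q0)>2 else np.radians(range(0,180,30))):
        s=np.array([q0[0],q0[1],y]); r=minimize(cost,s,method="Nelder-Mead",options=dict(initial_simplex=s+np.vstack([np.zeros(3),np.diag([12,12,.25])]),xatol=.1,fatol=1e-4))
        if best is None or r.fun<best.fun: best=r
    return best.x,1-best.fun
SH=dict(long_sink=box(150,44,0,25),pad=box(85,85,0,10),tote=box(278,118,0,30),dish=np.vstack([cyl(92,0,0),cyl(100,10,10)]),ferrite=cyl(30,71,87),small_sink=box(38,38,53,71),enclosure=box(72,46,25,53),reel=cyl(120,0,14),multimeter=box(170,85,0,40))
E
python3 - <<'E'
from h import *
ps={n:imaging.camera(n) for n in("scene","side")}
want=dict(tote=(435,170),dish=(286,278),pad=(368,220),long_sink=(180,268),enclosure=(175,262),small_sink=(174,250),reel=(473,273),multimeter=(392,328))
for l,uv in want.items():
    q0=toz(ps["scene"],uv,10)[0][:2]
    obs=[]
    for n,p in ps.items():
        if n=="side" and l=="tote": continue
        c=proj(p,[[*q0,10]])[0]
        for r in imaging.outline_of(p,l):
            R=r["rect"]; 
            if R[0]-8<c[0]<R[2]+8 and R[1]-8<c[1]<R[3]+8 and r["mask"].any(): obs.append((p,r["mask"]));break
    if not obs: print(l,q0,"none");continue
    for o in ([obs] if len(obs)<2 else [obs,obs[:1],obs[1:]]):
        q,s=fit(o,SH[l],q0); print(l,len(o),np.round(q[:2],1),round(np.degrees(q[2]),1),round(s,3))
p=ps["scene"]
for uv,z in(((171.5,238),87),): print("ferrite",toz(p,uv,z))
print("side ferrite",toz(ps["side"],(389.5,167.5),87))
print("tab", toz(p,(436,155),52), toz(ps["side"],(335,417),52))
c=p["image"][195:355,70:270]; cv2.imwrite("pics/crop1.png",cv2.resize(c,None,fx=4,fy=3.75,interpolation=2)[...,::-1])
E
```

```text
tote 1 [490.9 258.5] 59.1 0.987
dish 2 [ 574.1 -183.3] 71.5 0.946
dish 1 [ 574.1 -183.9] 95.7 0.975
dish 1 [ 574.8 -184.3] 89.4 0.921
pad 2 [533.9  37.8] -6.3 0.947
pad 1 [534.4  37.7] 84.1 0.958
pad 1 [533.6  37.5] -6.3 0.944
long_sink 2 [ 451.7 -347.1] 146.4 0.9
long_sink 1 [ 452.2 -346.6] 146.5 0.841
long_sink 1 [ 451.7 -347.3] -33.7 0.956
enclosure 2 [ 449.5 -348.1] 147.6 0.839
enclosure 1 [ 448.6 -345.9] -32.4 0.749
enclosure 1 [ 448.7 -347.8] 145.5 0.939
small_sink 1 [ 443.3 -345.6] 57.7 0.794
reel 2 [760.3 117.8] 5.6 0.978
reel 1 [759.9 117.9] 65.3 0.969
reel 1 [760.3 118.1] 98.0 0.99
multimeter 2 [774.7 -97.6] -12.9 0.884
multimeter 1 [774.8 -97.7] -13.0 0.895
multimeter 1 [776.6 -97.4] -11.4 0.88
ferrite [[ 442.52975899 -342.44702027   87.        ]]
side ferrite [[ 439.57882985 -338.66044624   87.        ]]
tab [[488.41047461 258.77661452  52.        ]] [[488.49593154 262.65206505  52.        ]]
```

View pics/crop1.png

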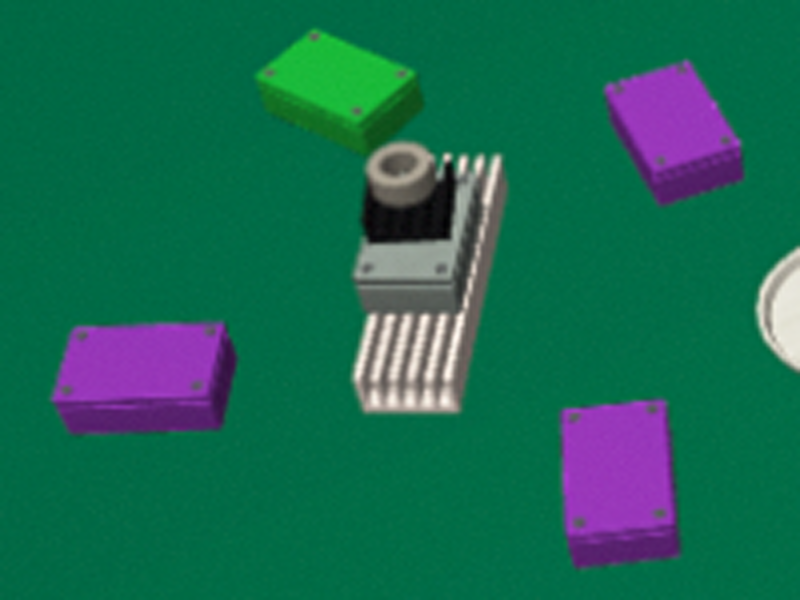

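The crop confirms it: the grey four-screw enclosure at crop (410,275) sits under the black sink and ring at crop (400,170), on the aluminium sink. The purple and green boxes are decoys. I'm moving over the stack for a wrist view.

Call:
jog_arm(increments=[[100, -54, 27, 0, 10], [100, -108, 54, 0, 20], [100, -162, 82, 0, 30], [100, -216, 109, 0, 40], [100, -269, 136, 0, 50], [100, -269, 136, 0, 57], [100, -269, 136, 0, 57], [100, -269, 136, 0, 57]])

```text
time_s: 2.95
tcp_pos: [441.5, -341.3, 247.6]
tool_rot: [[-0.835, 0.55, -0.0], [0.55, 0.835, -0.0], [0.0, -0.0, -1.0]]
force: [-0.0, -0.2, -0.1]
gripper_width: 87.2
gripper_force: 0.0
```

```bash
cat >> h.py <<'E'
def go(x,y,z,ydeg=None):
    """print the tool-frame shift/turn to reach TCP x,y,z with tool y axis (mod 180) at ydeg"""
    s=sensors.sense(); R=np.array(s["tool_rot"]); d=R.T@(np.array([x,y,z])-s["tcp_pos"])
    a=np.degrees(np.arctan2(R[1,1],R[0,1])); t=0 if ydeg is None else -((ydeg-a+90)%180-90)
    print("shift",np.round(d,1),"turn",round(t,1),"| q6 %.2f"%s["qpos"][5])
E
python3 - <<'E'
from h import *
s=sensors.sense(); print(s["time_s"],np.round(s["tcp_pos"],1),np.round(s["qpos"],2))
p=imaging.camera("wrist"); save(p,"w1.png"); print(np.round(p["T"],2).tolist(),p["vertical_fov"])
for l in("ferrite","small_sink","enclosure","long_sink"):
    for r in imaging.outline_of(p,l)[:1]: 
        R=r["rect"]; q,sc=fit([(p,r["mask"])],SH[l],(444,-344) if l!="long_sink" else (452,-347)); print(l,np.round(R),round(r["confidence"],2),np.round(q[:2],1),round(np.degrees(q[2]),1),round(sc,3))
E
```

```text
2.95 [ 441.5 -341.3  247.6] [-0.37  0.27 -0.16  0.   -1.14 -1.79]
[[0.55, 0.8, 0.25, 372.47], [0.83, -0.52, -0.16, -294.47], [0.0, 0.3, -0.95, 386.0], [0.0, 0.0, 0.0, 1.0]] 68.54013890024214
ferrite [295. 209. 332. 250.] 0.55 [ 439.9 -345.1] 8.5 0.949
small_sink [294. 207. 337. 254.] 0.86 [ 442.6 -346. ] -28.4 0.769
enclosure [200.  49. 288. 133.] 0.83 [ 444. -344.] 0.0 0.0
long_sink [299. 154. 343. 293.] 0.6 [ 449.8 -345. ] -32.5 0.309
```

View pics/w1.png

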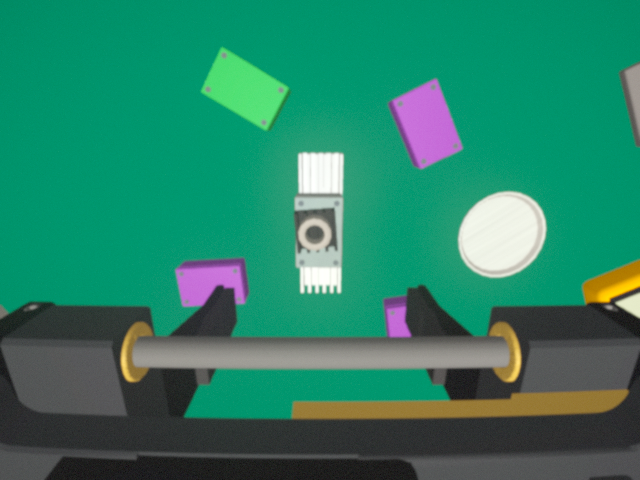

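The wrist view shows the ring at (316,232), on the black sink with its fins running up-down in the image, on the grey enclosure, all along the tool's x. One closing direction serves all of them. I'm descending on the ring.

Call:
jog_arm(increments=[[80, -1, -3, 50, 0], [60, -1, -3, 100, 0], [60, -1, -3, 135, 0], [60, -1, -3, 149, 0], [60, -1, -3, 149, 0], [20, -1, -3, 149, 0], [0, -1, -3, 149, 0], [0, -1, -3, 149, 0]])

```text
time_s: 4.2
tcp_pos: [441.5, -344.1, 99.6]
tool_rot: [[-0.834, 0.551, 0.002], [0.551, 0.834, -0.001], [-0.002, 0.0, -1.0]]
force: [-0.8, 0.3, -0.4]
gripper_width: 30.2
gripper_force: 0.2
```

```bash
python3 - <<'E'
from h import *
s=sensors.sense(); print(s["time_s"],np.round(s["tcp_pos"],1),s["gripper_width"],s["gripper_force"])
p=imaging.camera("wrist"); save(p,"w2.png")
E
```

```text
4.2 [ 441.5 -344.1   99.6] 30.189140238091593 0.17891160008730367
```

View pics/w2.png

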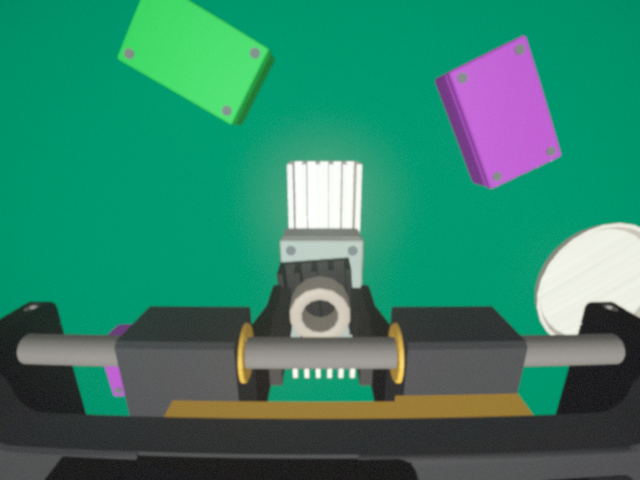

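The ring at (320,312) is between the pads. I'll let the grip build, then lift and check.

Call:
jog_arm(increments=[[0, 0, 0, 0, 0], [0, 0, 0, 0, 0], [0, 0, 0, -10, 0], [0, 0, 0, -50, 0], [0, 0, 0, -100, 0], [0, 0, 0, -120, 0], [0, 0, 0, -120, 0]])

```text
time_s: 5.12
tcp_pos: [441.8, -344.2, 220.4]
tool_rot: [[-0.834, 0.551, 0.004], [0.551, 0.834, -0.001], [-0.004, 0.001, -1.0]]
force: [0.5, 0.0, -1.7]
gripper_width: 28.3
gripper_force: 30.0
```

```bash
cat >> h.py <<'E'
def rel(P,label,dz,pic=None):
    """position of a held round/box thing relative to the TCP in tool axes; dz = underside height minus TCP height"""
    s=sensors.sense(); t=np.array(s["tcp_pos"]); p=pic or imaging.camera("wrist")
    Q=P.copy(); Q[:,2]+=t[2]+dz-P[:,2].min()
    for r in imaging.outline_of(p,label)[:2]:
        q,sc=fit([(p,r["mask"])],Q,(t[0],t[1])); R=np.array(s["tool_rot"])
        print(label,np.round(r["rect"]),round(r["confidence"],2),"xy",np.round(q[:2],1),"yaw",round(np.degrees(q[2]),1),"iou",round(sc,3),"tool",np.round(R.T@np.array([*(q[:2]-t[:2]),0]),1))
E
python3 - <<'E'
from h import *
s=sensors.sense(); print(s["time_s"],np.round(s["tcp_pos"],1),s["gripper_width"],s["gripper_force"])
p=imaging.camera("wrist"); save(p,"w3.png")
rel(SH["ferrite"],"ferrite",-28.6,p)
for l in("small_sink","enclosure","long_sink"):
    for r in imaging.outline_of(p,l)[:2]: 
        if r["rect"][1]<120: continue
        q,sc=fit([(p,r["mask"])],SH[l],(444,-346)); print(l,np.round(r["rect"]),np.round(q[:2],1),round(np.degrees(q[2]),1),round(sc,3))
go(574,-184,219.6)
E
```

```text
5.125 [ 441.8 -344.2  220.4] 28.261547205024282 29.99996539845597
ferrite [292. 273. 353. 339.] 0.61 xy [ 443.  -343.6] yaw 1.3 iou 0.898 tool [-1.7  1.3  0. ]
small_sink [294. 212. 344. 261.] [ 443.  -346.2] 61.2 0.986
long_sink [300. 152. 346. 285.] [ 449.6 -345. ] 146.8 0.292
shift [-23.4 206.8  -2.9] turn 0 | q6 -1.78
```

View pics/w3.png

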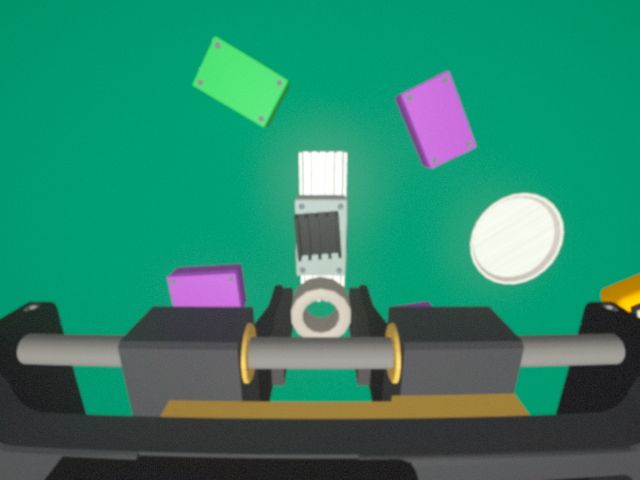

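The ring at (320,310) is held firmly, and the black sink at (320,236) is undisturbed. I'm carrying the ring to the dish.

Call:
jog_arm(increments=[[0, -6, 50, 0, 0], [0, -11, 105, 0, 0], [0, -18, 160, 0, 0], [0, -22, 200, 40, 0], [0, -22, 207, 90, 0], [0, -22, 207, 135, 0], [0, -22, 207, 150, 0], [0, -22, 207, 150, 0]])

```text
time_s: 6.38
tcp_pos: [573.3, -183.6, 67.7]
tool_rot: [[-0.834, 0.551, -0.002], [0.551, 0.834, -0.0], [0.002, -0.001, -1.0]]
force: [-0.7, 0.2, -0.2]
gripper_width: 28.3
gripper_force: 30.0
```

```bash
python3 - <<'E'
from h import *
go(572.6,-183.1,32.5)
s=sensors.sense(); print(np.round(s["tcp_pos"],1),s["force"])
p=imaging.camera("wrist"); save(p,"w4.png"); rel(SH["ferrite"],"ferrite",-28.6,p)
for r in imaging.outline_of(p,"dish")[:1]: print(np.round(r["rect"]),fit([(p,r["mask"])],SH["dish"],(574,-184)))
E
```

```text
shift [ 0.8  0.1 35.2] turn 0 | q6 -2.11
[ 573.3 -183.6   67.7] [-0.6765114   0.15386691 -0.20385153]
ferrite [292. 275. 350. 338.] 0.58 xy [ 573.9 -182.9] yaw 94.7 iou 0.857 tool [ 0.9  0.4 -0. ]
[236. 200. 402. 331.] (array([ 573.55012705, -183.38160744,    1.67228554]), np.float64(0.8293300248138957))
```

View pics/w4.png

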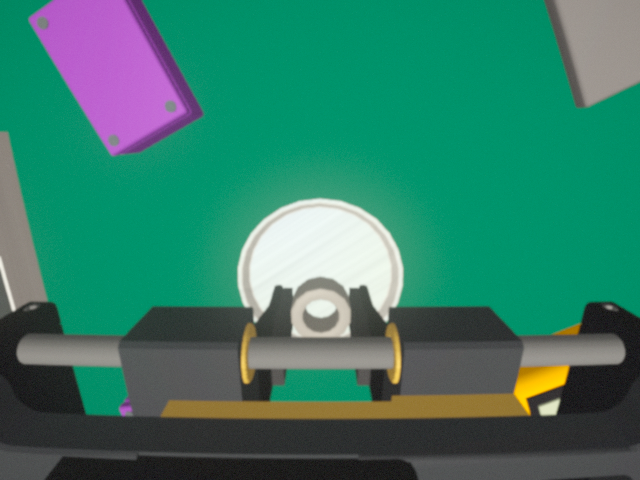

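The ring at (320,310) is centred over the dish at (320,270), allowing for perspective. I'm lowering it.

Call:
jog_arm(increments=[[0, 0, 0, 15, 0], [0, 0, 0, 28, 0], [0, 0, 0, 33, 0], [0, 0, 0, 34, 0], [0, 0, 0, 35, 0], [0, 0, 0, 35, 0]])

```text
time_s: 7.28
tcp_pos: [573.8, -183.4, 33.8]
tool_rot: [[-0.834, 0.551, 0.001], [0.551, 0.834, -0.0], [-0.0, 0.0, -1.0]]
force: [0.0, 0.3, -0.9]
gripper_width: 28.2
gripper_force: 30.0
```

Call:
jog_arm(increments=[[0, 0, 0, 0.5, 0], [0, 0, 0, 1, 0], [0, 0, 0, 1.5, 0], [0, 0, 0, 1.5, 0]])

```text
time_s: 7.78
tcp_pos: [573.6, -183.4, 32.0]
tool_rot: [[-0.834, 0.551, -0.0], [0.551, 0.834, -0.0], [0.0, -0.0, -1.0]]
force: [0.5, -0.0, -0.2]
gripper_width: 28.4
gripper_force: 30.0
```

Call:
jog_arm(increments=[[0, 0, 0, 0.5, 0], [0, 0, 0, 1, 0], [0, 0, 0, 1, 0], [0, 0, 0, 1, 0]])

```text
time_s: 8.28
tcp_pos: [573.6, -183.4, 31.5]
tool_rot: [[-0.834, 0.551, 0.0], [0.551, 0.834, -0.0], [-0.0, 0.0, -1.0]]
force: [-2.3, -0.1, 5.0]
gripper_width: 28.5
gripper_force: 30.0
```

In contact. I'll release and rise, then return over the stack.

Call:
jog_arm(increments=[[30, 0, 0, 0, 0], [46, 0, 0, 0, 0], [46, 0, 0, 0, 0], [46, 0, 0, -10, 0], [46, 0, 0, -40, 0], [70, 0, 0, -90, 0], [100, 0, 0, -130, 0], [100, 0, 0, -130, 0]])

```text
time_s: 9.28
tcp_pos: [575.9, -183.7, 165.8]
tool_rot: [[-0.835, 0.551, 0.009], [0.551, 0.835, -0.001], [-0.009, 0.004, -1.0]]
force: [-0.4, -0.1, 0.1]
gripper_width: 62.4
gripper_force: 0.0
```

Call:
jog_arm(increments=[[100, 5, -52, 0, -2], [100, 10, -104, 0, -5], [100, 15, -156, 0, -5], [100, 19, -208, 0, -5], [80, 19, -208, 20, -5], [70, 19, -208, 40, -5], [70, 19, -208, 40, -5]])

```text
time_s: 10.15
tcp_pos: [441.4, -345.9, 119.0]
tool_rot: [[-0.879, 0.477, -0.005], [0.477, 0.879, 0.002], [0.005, -0.0, -1.0]]
force: [0.6, 0.3, 0.5]
gripper_width: 65.7
gripper_force: 0.0
```

```bash
python3 - <<'E'
from h import *
p=imaging.camera("wrist"); save(p,"w5.png"); s=sensors.sense(); print(s["time_s"],np.round(s["tcp_pos"],1),s["gripper_width"])
for l in("small_sink","enclosure","long_sink"):
    for r in imaging.outline_of(p,l)[:2]: 
        if r["rect"][1]<120: continue
        q,sc=fit([(p,r["mask"])],SH[l],(444,-346)); print(l,np.round(r["rect"]),np.round(q[:2],1),round(np.degrees(q[2]),1),round(sc,3))
p=imaging.camera("scene")
for r in imaging.outline_of(p,"ferrite")[:2]: print(np.round(r["rect"]),fit([(p,r["mask"])],cyl(30,3,19),(574,-184)))
go(443,-346.2,80,61.2)
E
```

```text
10.2 [ 442.4 -346.3  120.3] 63.88388739507472
small_sink [284. 243. 356. 319.] [ 442.4 -345.6] 61.2 0.971
long_sink [290. 158. 369. 338.] [ 450.  -345.4] -33.0 0.327
[280. 266. 294. 285.] (array([ 572.72762346, -182.21990741,    0.8516434 ]), np.float64(0.8446969696969697))
[260. 257. 314. 298.] (array([ 589.15248039, -207.94715846,    1.17235836]), np.float64(0.15955678670360107))
shift [ 0.7 -0.1 41.8] turn 0.4 | q6 -1.69
```

View pics/w5.png

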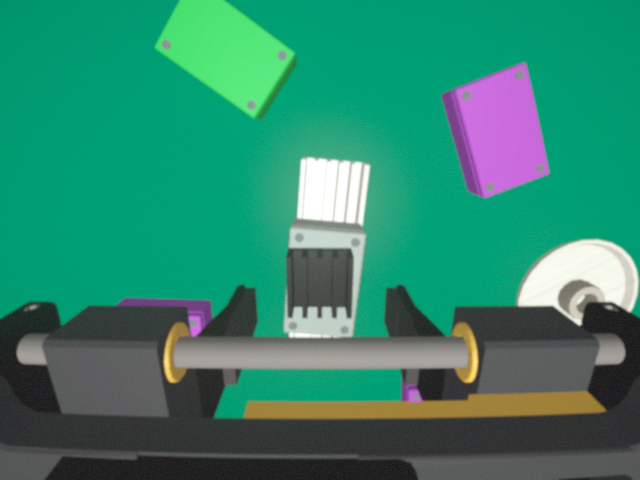

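The ring now sits in the dish, and the black sink at (320,285) is aligned with the jaws. I'm descending to grip it.

Call:
jog_arm(increments=[[65, 0, 0, 20, 0], [60, 0, 0, 35, 0], [60, 0, 0, 39, 0], [30, 0, 0, 39, 0], [0, 0, 0, 39, 0], [0, 0, 0, 39, 0], [0, 0, 0, 39, 0], [0, 0, 0, 39, 0]])

```text
time_s: 11.45
tcp_pos: [443.5, -346.6, 82.7]
tool_rot: [[-0.879, 0.476, 0.001], [0.476, 0.879, -0.001], [-0.001, -0.0, -1.0]]
force: [0.2, 1.2, 2.2]
gripper_width: 37.9
gripper_force: 30.0
```

Call:
jog_arm(increments=[[0, 0, 0, -15, 0], [0, 0, 0, -60, 0], [0, 14, 51, -80, 0], [0, 28, 102, -80, -5], [0, 41, 152, -80, -10], [0, 55, 203, -80, -15], [0, 69, 254, -80, -20], [0, 82, 304, -80, -22]])

```text
time_s: 12.45
tcp_pos: [515.9, -38.3, 163.0]
tool_rot: [[-0.994, 0.111, 0.001], [0.111, 0.994, 0.0], [-0.001, 0.0, -1.0]]
force: [0.9, -0.7, -0.3]
gripper_width: 37.7
gripper_force: 30.0
```

```bash
python3 - <<'E'
from h import *
s=sensors.sense(); print(s["gripper_width"],s["gripper_force"]); go(534,37.7,70,83.7)
E
```

```text
37.71675912255384 29.99825030565262
shift [-9.4 77.6 93. ] turn -0.1 | q6 -1.92
```

Call:
jog_arm(increments=[[0, -5, 40, 20, 0], [0, -9, 77, 60, 0], [0, -9, 77, 80, 0], [0, -9, 77, 80, 0], [0, -9, 77, 80, 0]])

```text
time_s: 13.08
tcp_pos: [534.1, 35.3, 83.3]
tool_rot: [[-0.994, 0.113, 0.002], [0.113, 0.994, 0.0], [-0.002, 0.001, -1.0]]
force: [-0.3, -0.6, -0.2]
gripper_width: 37.3
gripper_force: 30.0
```

```bash
python3 - <<'E'
from h import *
p=imaging.camera("wrist"); save(p,"w6.png"); go(534,37.7,39.7,83.7); rel(SH["small_sink"],"small_sink",-29.7,p)
for r in imaging.outline_of(p,"pad")[:1]: print(np.round(r["rect"]))
E
```

```text
shift [ 0.6  2.4 43.8] turn -0.2 | q6 -2.05
small_sink [281. 266. 365. 338.] 0.94 xy [532.7  36.6] yaw 83.7 iou 0.846 tool [ 1.7  1.2 -0. ]
[255. 200. 395. 305.]
```

View pics/w6.png

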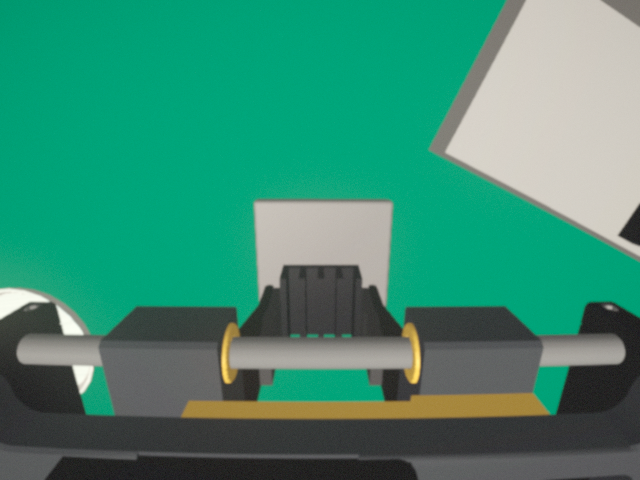

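The sink is held at (320,300) over the pad, whose far edge runs at row 200 from column 255 to 393. I'm lowering with a 2 mm correction.

Call:
jog_arm(increments=[[0, 0, 1, 15, 0], [0, 0, 2, 30, 0], [0, 0, 2, 38, 0], [0, 0, 2, 40, 0], [0, 0, 2, 41, 0], [0, 0, 2, 41, 0]])

```text
time_s: 13.98
tcp_pos: [533.9, 37.5, 41.3]
tool_rot: [[-0.994, 0.112, 0.001], [0.112, 0.994, 0.0], [-0.0, 0.0, -1.0]]
force: [0.4, 0.3, -0.4]
gripper_width: 37.7
gripper_force: 30.0
```

Call:
jog_arm(increments=[[0, 0, 0, 0.5, 0], [0, 0, 0, 1, 0], [0, 0, 0, 1.5, 0], [0, 0, 0, 1.5, 0]])

```text
time_s: 14.48
tcp_pos: [533.7, 37.4, 39.6]
tool_rot: [[-0.994, 0.112, 0.0], [0.112, 0.994, 0.0], [-0.0, 0.0, -1.0]]
force: [-1.3, 0.1, 0.1]
gripper_width: 37.7
gripper_force: 30.0
```

Call:
jog_arm(increments=[[0, 0, 0, 0.5, 0], [0, 0, 0, 0.7, 0], [0, 0, 0, 0.7, 0]])

```text
time_s: 14.85
tcp_pos: [533.7, 37.4, 39.6]
tool_rot: [[-0.994, 0.112, 0.0], [0.112, 0.994, -0.0], [-0.0, -0.0, -1.0]]
force: [-1.9, 0.3, 5.4]
gripper_width: 37.7
gripper_force: 30.0
```

Contact. I'll release, rise, and go above the divider tab with the jaws along the tote's x.

Call:
jog_arm(increments=[[40, 0, 0, 0, 0], [58, 0, 0, 0, 0], [58, 0, 0, 0, 0], [58, 0, 0, -15, 0], [60, 0, 0, -60, 0], [60, 0, 0, -110, 0], [60, 0, 0, -150, 0], [60, 0, 0, -150, 0]])

```text
time_s: 15.85
tcp_pos: [535.8, 38.0, 193.7]
tool_rot: [[-0.994, 0.112, 0.009], [0.112, 0.994, 0.003], [-0.009, 0.004, -1.0]]
force: [0.1, -0.5, -0.5]
gripper_width: 52.5
gripper_force: 0.0
```

Call:
jog_arm(increments=[[60, 17, 54, 0, 8], [60, 34, 108, 0, 16], [60, 51, 161, 0, 24], [60, 69, 215, 0, 24.5], [50, 69, 215, 0, 24.5], [50, 69, 215, 0, 24.5], [50, 69, 215, 0, 24.5]])

```text
time_s: 16.73
tcp_pos: [489.3, 257.6, 188.6]
tool_rot: [[-0.857, 0.516, -0.001], [0.516, 0.857, -0.001], [0.0, -0.001, -1.0]]
force: [0.2, -0.3, 0.4]
gripper_width: 44.0
gripper_force: 0.0
```

```bash
python3 - <<'E'
from h import *
p=imaging.camera("wrist"); save(p,"w7.png"); s=sensors.sense(); print(s["time_s"],np.round(s["tcp_pos"],1),np.round(s["tool_rot"],3).tolist())
for l,P in(("tote",SH["tote"]),("divider",box(10,40,50,52))):
    for r in imaging.outline_of(p,l)[:1]: print(l,np.round(r["rect"]),fit([(p,r["mask"])],P,(490,258.5,np.radians(59.1))))
p2=imaging.camera("scene")
for r in imaging.outline_of(p2,"small_sink")[:2]: print(np.round(r["rect"]),fit([(p2,r["mask"])],box(38,38,10,28),(534,37.7,-.1)))
E
```

```text
16.775 [489.5 257.5 188.7] [[-0.857, 0.516, -0.0], [0.516, 0.857, -0.0], [0.0, -0.001, -1.0]]
tote [155. 158. 486. 292.] (array([489.72737789, 259.50786286,   1.0231938 ]), np.float64(0.9880606875722612))
divider [322. 174. 330. 291.] (array([486.44963831, 266.03089991,   1.02578505]), np.float64(0.49648162627052383))
[357. 207. 381. 228.] (array([ 5.35570752e+02,  3.68180928e+01, -1.98941361e-01]), np.float64(0.9050925925925926))
```

View pics/w7.png

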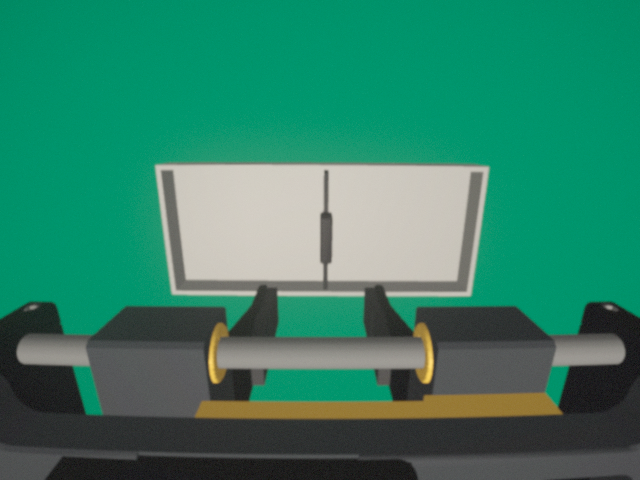

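The tote in the wrist view spans (155–488, 163–295), with the tab at (326,238), about 5 mm off the middle. I'm descending on the tab, gripping it and sliding.

Call:
jog_arm(increments=[[50, 0, 5, 50, 0], [50, 0, 5, 100, 0], [50, 0, 5, 128, 0], [50, 0, 5, 131, 0], [20, 0, 5, 131, 0], [0, 0, 5, 131, 0], [0, 0, 5, 131, 0], [0, 0, 5, 131, 0]])

```text
time_s: 17.98
tcp_pos: [491.9, 263.1, 58.6]
tool_rot: [[-0.858, 0.514, 0.0], [0.514, 0.858, 0.0], [-0.0, 0.0, -1.0]]
force: [-1.2, -0.7, 1.0]
gripper_width: 11.4
gripper_force: 0.8
```

```bash
python3 - <<'E'
from h import *
s=sensors.sense(); print(s["gripper_width"],s["gripper_force"],s["force"]); t=np.array(s["tcp_pos"]); a=np.radians(58.9)
print(t,"tote x,y",[(t[:2]-[490.2,259])@np.array(v) for v in([np.cos(a),np.sin(a)],[-np.sin(a),np.cos(a)])])
E
```

```text
11.358226594644126 0.7854050025343895 [-1.24423279 -0.6749601   1.00895443]
[491.90786039 263.06051252  58.55085892] tote x,y [np.float64(4.359050030625532), np.float64(0.6350054133602432)]
```

Call:
jog_arm(increments=[[0, 0, 0, 0, 0], [0, 0, 0, 0, 0], [0, 0, 8, 0, 0], [0, 0, 18, 0, 0], [0, 0, 28, 0, 0], [0, 0, 33.5, 0, 0], [0, 0, 33.5, 0, 0], [0, 0, 33.5, 0, 0]])

```text
time_s: 18.98
tcp_pos: [510.0, 292.8, 58.5]
tool_rot: [[-0.858, 0.514, 0.002], [0.514, 0.858, 0.002], [-0.001, 0.003, -1.0]]
force: [-0.4, 1.7, 4.2]
gripper_width: 9.7
gripper_force: 30.0
```

Call:
jog_arm(increments=[[20, 0, 0, 0, 0], [40, 0, 0, 0, 0], [40, 0, 0, 0, 0], [45, 0, 0, -30, 0], [60, 0, 0, -80, 0], [60, 0, 0, -130, 0], [60, 0, -33, -130, 0], [60, 0, -33, -130, 0]])

```text
time_s: 19.98
tcp_pos: [490.9, 262.0, 188.3]
tool_rot: [[-0.857, 0.515, -0.001], [0.515, 0.857, 0.0], [0.001, -0.0, -1.0]]
force: [-0.6, -0.8, -0.2]
gripper_width: 52.3
gripper_force: 0.0
```

```bash
python3 - <<'E'
from h import *
p=imaging.camera("wrist"); save(p,"w8.png"); s=sensors.sense(); print(s["time_s"],np.round(s["tcp_pos"],1))
for l,P in(("tote",SH["tote"]),):
    for r in imaging.outline_of(p,l)[:1]: print(l,np.round(r["rect"]),fit([(p,r["mask"])],P,(490,258.5,np.radians(59.1))))
g=p["image"][150:310,140:500].max(2); print(proj(p,place(np.array([[38,0,52.],[38,50,30],[38,-50,30],[36,0,52],[40,0,52]]),(490,259.2,np.radians(58.8)))))
print([ (np.round(r["rect"]),r["confidence"]) for r in imaging.recognise(p,"divider")])
go(443.5,-345.5,150,56.5)
E
```

```text
20.025 [491.6 262.8 188. ]
tote [151. 162. 481. 295.] (array([489.05855495, 259.83461752,   1.02832961]), np.float64(0.9742935362628184))
[[362.05765096 242.46529328]
 [361.30458531 177.51049216]
 [357.23860174 287.48057678]
 [359.61164635 242.45812422]
 [364.50299332 242.47247395]]
[(array([356., 176., 373., 290.]), 0.73)]
shift [-271.6 -547.4   37.7] turn 2.5 | q6 -2.89
```

View pics/w8.png

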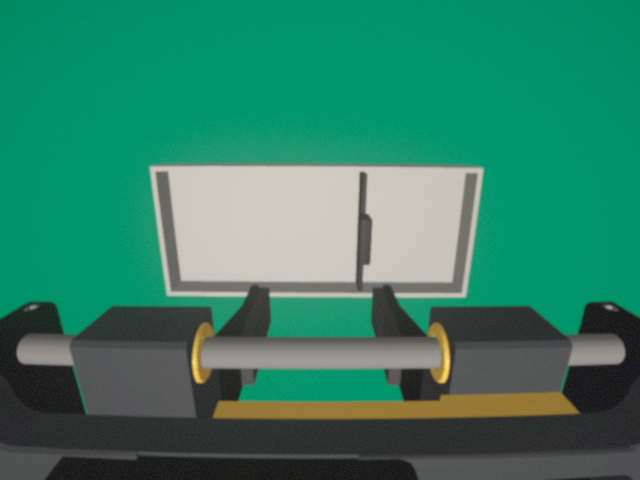

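The divider is now at about +38 mm (column 362), with the large bay on the left. I'm going back to the stack for the enclosure.

Call:
jog_arm(increments=[[60, -27, -55, 0, 2], [60, -54, -110, 0, 2.5], [60, -81, -164, 0, 2.5], [60, -109, -219, 0, 2.5], [60, -136, -274, 0, 2.5], [60, -163, -328, 0, 2.5], [60, -190, -383, 0, 2.5], [60, -217, -438, 0, 2.5]])

```text
time_s: 21.12
tcp_pos: [453.2, -225.6, 187.4]
tool_rot: [[-0.835, 0.551, -0.0], [0.551, 0.835, -0.0], [0.0, -0.0, -1.0]]
force: [1.2, 0.8, 0.3]
gripper_width: 52.8
gripper_force: 0.0
```

Call:
jog_arm(increments=[[80, -27, -50, 0, 0], [100, -48, -103, 0, 0], [100, -50, -111, 20, 0], [80, -50, -111, 20, 0], [80, -50, -111, 20, 0]])

```text
time_s: 21.75
tcp_pos: [434.0, -343.6, 167.9]
tool_rot: [[-0.835, 0.55, -0.0], [0.55, 0.835, -0.0], [0.0, -0.0, -1.0]]
force: [0.3, -0.5, 0.5]
gripper_width: 71.8
gripper_force: 0.0
```

```bash
python3 - <<'E'
from h import *
p=imaging.camera("wrist"); save(p,"w9.png"); s=sensors.sense(); print(s["time_s"],np.round(s["tcp_pos"],1),s["qpos"][5])
for l in("enclosure","long_sink"):
    for r in imaging.outline_of(p,l): 
        print(l,np.round(r["rect"]),r["confidence"])
        if r["rect"][1]<120 or not 300<sum(r["rect"][::2])/2<345: continue
        q,sc=fit([(p,r["mask"])],SH[l],(448,-347)); print(l,np.round(q[:2],1),round(np.degrees(q[2]),1),round(sc,3)); go(*q[:2],56,(np.degrees(q[2]+np.pi/2)))
E
```

```text
21.8 [ 434.2 -343.4  168.4] -1.7773140428623277
enclosure [294. 214. 356. 312.] 0.96
enclosure [ 449.  -346.9] -33.9 0.985
shift [-14.1   5.1 112.6] turn 0.5 | q6 -1.78
enclosure [152. 293. 229. 338.] 0.93
enclosure [417.  72. 506. 183.] 0.85
enclosure [404. 366. 430. 403.] 0.75
enclosure [176.  28. 289. 136.] 0.6
long_sink [301. 166. 355. 335.] 0.62
long_sink [ 450.8 -346. ] -33.4 0.319
shift [-15.2   6.8 112.7] turn 0.0 | q6 -1.78
```

View pics/w9.png

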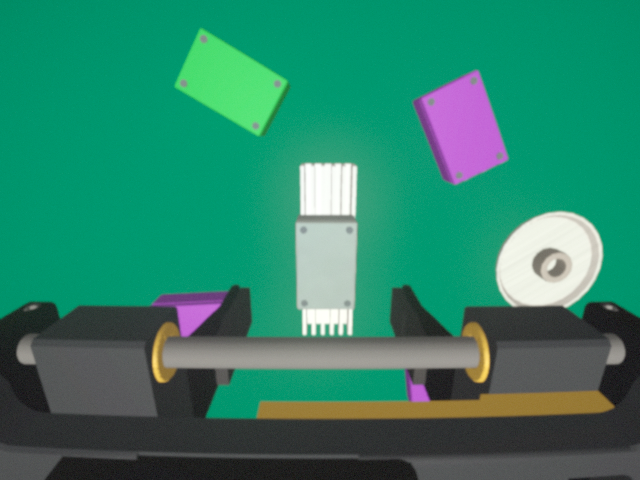

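The grey enclosure at (326,262) is aligned with the jaws. I'm descending and gripping it.

Call:
jog_arm(increments=[[80, -14, 5, 50, 0.5], [80, -14, 5, 95, 0.5], [80, -14, 5, 112, 0.5], [80, -14, 5, 114, 0.5], [60, -14, 5, 114, 0.5], [30, -14, 5, 114, 0.5], [0, -14, 5, 114, 0.5], [0, -14, 5, 114, 0.5]])

```text
time_s: 22.9
tcp_pos: [448.2, -347.6, 54.8]
tool_rot: [[-0.829, 0.559, 0.001], [0.559, 0.829, -0.001], [-0.002, 0.0, -1.0]]
force: [0.2, 1.5, 4.0]
gripper_width: 45.6
gripper_force: 30.0
```

Call:
jog_arm(increments=[[0, 0, 0, 0, 0], [0, 0, 0, 0, 0], [0, 0, 0, 0, 0]])

```text
time_s: 23.28
tcp_pos: [448.2, -347.6, 54.8]
tool_rot: [[-0.83, 0.558, 0.001], [0.558, 0.83, -0.001], [-0.001, 0.0, -1.0]]
force: [0.0, 1.4, 6.8]
gripper_width: 45.4
gripper_force: 30.0
```

The enclosure is gripped. I'll lift it and carry it to the small bay, turning 93° on the way.

Call:
jog_arm(increments=[[0, 0, 0, -10, 0], [0, 0, 0, -50, 0], [0, 12, 24, -100, 0], [0, 36, 72, -130, -8], [0, 60, 120, -130, -16], [0, 84, 168, -130, -24], [0, 108, 216, -130, -32], [0, 132, 264, -130, -40]])

```text
time_s: 24.28
tcp_pos: [485.4, -53.1, 184.0]
tool_rot: [[-0.994, -0.109, -0.0], [-0.109, 0.994, 0.0], [0.0, 0.0, -1.0]]
force: [0.9, -0.3, -1.5]
gripper_width: 45.5
gripper_force: 30.0
```

```bash
python3 - <<'E'
from h import *
s=sensors.sense(); print(s["tcp_pos"],s["gripper_width"],s["gripper_force"]); go(535.3,334,185,148.8)
E
```

```text
[485.42372221 -53.09162213 183.99805811] 45.48805807835424 29.99444503337145
shift [-92.  379.3  -0.9] turn -52.5 | q6 -1.69
```

Call:
jog_arm(increments=[[0, -13, 54, 0, -7], [0, -26, 108, 0, -15], [0, -39, 162, 0, -24], [0, -52, 216, 0, -33], [0, -65, 270, 0, -41], [0, -79, 324, 0, -48], [0, -92, 375, 0, -52.5], [0, -92, 375, 0, -52.5]])

```text
time_s: 25.28
tcp_pos: [537.7, 331.1, 182.8]
tool_rot: [[-0.519, -0.855, -0.0], [-0.855, 0.519, -0.0], [0.0, 0.0, -1.0]]
force: [0.1, -0.7, -2.3]
gripper_width: 45.4
gripper_force: 30.0
```

Call:
jog_arm(increments=[[0, 0, 0, 25, 0], [0, 0, 0, 55, 0], [0, 0, 0, 75, 0], [0, 0, 0, 75, 0], [0, 0, 0, 75, 0]])

```text
time_s: 25.9
tcp_pos: [538.4, 327.7, 109.8]
tool_rot: [[-0.522, -0.853, 0.001], [-0.853, 0.522, 0.001], [-0.001, -0.001, -1.0]]
force: [-0.5, 0.1, -0.8]
gripper_width: 45.6
gripper_force: 30.0
```

```bash
python3 - <<'E'
from h import *
p=imaging.camera("wrist"); save(p,"w10.png"); s=sensors.sense(); print(s["tcp_pos"],s["gripper_width"]); go(535.3,334,33.8,148.8)
rel(SH["enclosure"],"enclosure",-29.8,p)
E
```

```text
[538.47544921 327.98054075 110.198967  ] 45.86729800493066
shift [-3.3  5.9 76.4] turn -0.3 | q6 -1.35
enclosure [267. 236. 377. 395.] 0.58 xy [539.5 330.5] yaw 58.4 iou 0.639 tool [-2.7  0.4  0. ]
```

View pics/w10.png

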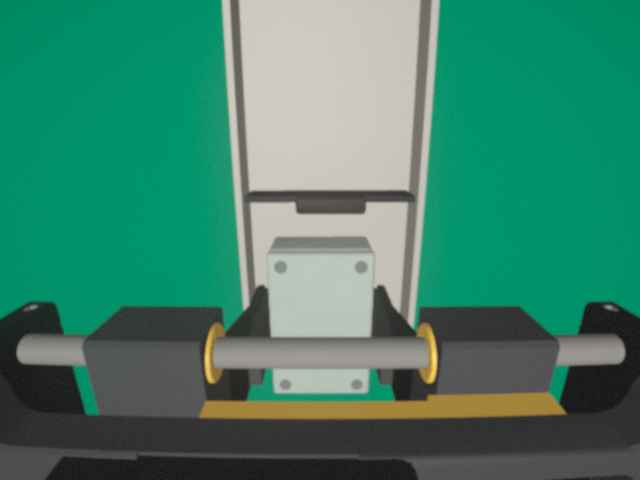

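The enclosure is held at (320,320) and the bay midline is at column 331, so about 6 mm to the right, which agrees with the computed shift. I'm lowering it.

Call:
jog_arm(increments=[[0, -2, 6, 10, 0], [0, -2, 6, 30, 0], [0, -2, 6, 50, 0], [0, -2, 6, 65, 0], [0, -2, 6, 72, 0], [0, -2, 6, 74, 0], [0, -2, 6, 74, 0], [0, -2, 6, 74, 0]])

```text
time_s: 27.0
tcp_pos: [534.2, 333.0, 35.6]
tool_rot: [[-0.522, -0.853, 0.001], [-0.853, 0.522, 0.001], [-0.001, -0.0, -1.0]]
force: [1.4, 0.0, -1.6]
gripper_width: 46.0
gripper_force: 30.0
```

Call:
jog_arm(increments=[[0, 0, 0, 0.5, 0], [0, 0, 0, 1, 0], [0, 0, 0, 1.5, 0], [0, 0, 0, 1.5, 0]])

```text
time_s: 27.5
tcp_pos: [533.9, 332.7, 33.9]
tool_rot: [[-0.522, -0.853, 0.0], [-0.853, 0.522, 0.0], [-0.0, -0.0, -1.0]]
force: [-2.1, -0.5, 3.2]
gripper_width: 45.9
gripper_force: 30.0
```

Call:
jog_arm(increments=[[0, 0, 0, 0.4, 0], [45, 0, 0, 0.4, 0], [62, 0, 0, 0.4, 0], [62, 0, 0, 0.4, 0], [62, 0, 0, -15, 0], [62, 0, 0, -60, 0], [62, 0, 0, -110, 0], [62, 0, 0, -150, 0]])

```text
time_s: 28.5
tcp_pos: [534.3, 333.0, 186.8]
tool_rot: [[-0.522, -0.853, 0.003], [-0.853, 0.522, 0.002], [-0.003, -0.001, -1.0]]
force: [0.3, -0.1, -0.4]
gripper_width: 54.1
gripper_force: 0.0
```

```bash
python3 - <<'E'
from h import *
p=imaging.camera("wrist"); save(p,"w11.png"); s=sensors.sense(); print(s["time_s"],s["tcp_pos"],s["gripper_width"])
for r in imaging.outline_of(p,"enclosure")[:1]: print(r["rect"],fit([(p,r["mask"])],box(72,46,4,32),(535,334)))
go(450.5,-346.5,150,56.5)
E
```

```text
28.55 [536.72977508 334.56668113 193.085234  ] 53.71503615203536
[292.4, 187.9, 349.4, 274.4] (array([535.06808494, 335.94424077,   1.02449435]), np.float64(0.9747191011235955))
shift [ 626.5 -281.4   34.3] turn -87.9 | q6 -1.36
```

View pics/w11.png

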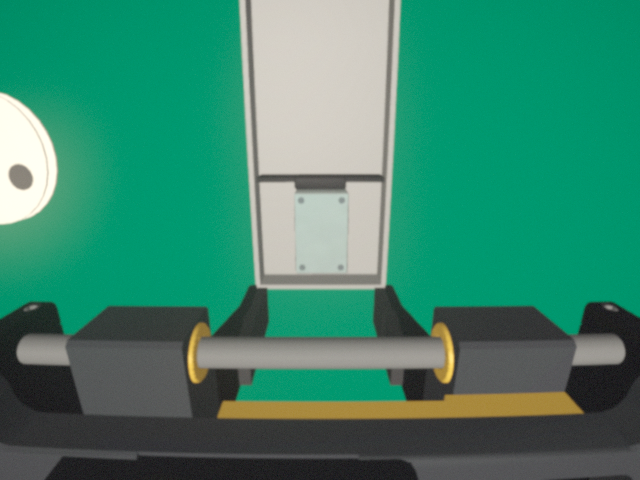

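The enclosure lies flat in the small bay at (321,231), screws up. That was the last picture I may view, so from here I use numeric checks only. I'm going back for the long sink.

Call:
jog_arm(increments=[[70, 52, -23, 0, 7], [80, 105, -47, 0, 15], [90, 157, -70, 0, 23], [100, 209, -94, 0, 31], [100, 261, -117, 0, 39], [100, 313, -141, 0, 46], [100, 365, -164, 0, 54], [100, 417, -187, 0, 61]])

```text
time_s: 29.6
tcp_pos: [475.3, -122.3, 184.0]
tool_rot: [[-0.999, 0.047, 0.001], [0.047, 0.999, -0.0], [-0.001, -0.0, -1.0]]
force: [2.0, 0.2, 0.6]
gripper_width: 86.9
gripper_force: 0.0
```

```bash
python3 - <<'E'
from h import *
s=sensors.sense(); print(s["tcp_pos"],s["gripper_width"]);go(450.5,-346.5,150,56.5)
E
```

```text
[ 475.2548471  -122.29136944  184.00933595] 86.90744095551327
shift [  14.3 -225.1   34. ] turn 30.8 | q6 -1.70
```

Call:
jog_arm(increments=[[100, 3, -55, 0, 8], [100, 7, -110, 0, 16], [100, 10, -165, 0, 24], [100, 14, -218, 0, 30.8], [100, 14, -222, 20, 30.8], [100, 14, -222, 20, 30.8]])

```text
time_s: 30.35
tcp_pos: [450.7, -342.0, 162.0]
tool_rot: [[-0.835, 0.55, -0.003], [0.55, 0.835, 0.002], [0.004, -0.0, -1.0]]
force: [0.0, -0.1, 0.4]
gripper_width: 87.1
gripper_force: 0.0
```

```bash
python3 - <<'E'
from h import *
p=imaging.camera("wrist"); s=sensors.sense(); print(s["time_s"],s["tcp_pos"])
for r in imaging.outline_of(p,"long_sink")[:2]:
    print(np.round(r["rect"]),r["confidence"])
    q,sc=fit([(p,r["mask"])],SH["long_sink"],(451,-346.5,np.radians(146.5))); print(np.round(q[:2],1),np.degrees(q[2]),round(sc,3)); go(*q[:2],29,np.degrees(q[2])+90)
E
```

```text
30.4 [ 451.57939492 -341.76225111  163.10352629]
[287. 149. 342. 324.] 0.88
[ 450.3 -345.8] 146.30064558569256 0.974
shift [ -0.6  -4.5 134.8] turn 0.5 | q6 -1.79
```

Call:
jog_arm(increments=[[80, -0.5, -4.5, 40, 0.5], [75, -0.5, -4.5, 90, 0.5], [75, -0.5, -4.5, 120, 0.5], [75, -0.5, -4.5, 131, 0.5], [75, -0.5, -4.5, 133, 0.5], [40, -0.5, -4.5, 133, 0.5], [0, -0.5, -4.5, 133, 0.5], [0, -0.5, -4.5, 133, 0.5]])

```text
time_s: 31.45
tcp_pos: [450.5, -346.2, 31.4]
tool_rot: [[-0.832, 0.556, 0.001], [0.556, 0.832, -0.001], [-0.002, 0.0, -1.0]]
force: [0.5, 0.8, 2.2]
gripper_width: 43.9
gripper_force: 30.0
```

Call:
jog_arm(increments=[[0, 0, 0, 0, 0], [0, 0, 0, 0, 0], [0, 0, 0, 0, 0]])

```text
time_s: 31.82
tcp_pos: [450.4, -346.1, 31.3]
tool_rot: [[-0.832, 0.555, 0.001], [0.555, 0.832, -0.001], [-0.001, -0.0, -1.0]]
force: [-1.2, 0.6, 5.3]
gripper_width: 43.7
gripper_force: 30.0
```

Call:
jog_arm(increments=[[0, 0, 0, -10, 0], [0, 0, 0, -50, 0], [0, 14, 22, -100, 0], [0, 42, 67, -130, -8], [0, 71, 112, -130, -16], [0, 99, 157, -130, -24], [0, 127, 202, -130, -32], [0, 156, 247, -130, -40]])

```text
time_s: 32.83
tcp_pos: [457.0, -52.1, 160.4]
tool_rot: [[-0.994, -0.113, -0.0], [-0.113, 0.994, 0.0], [0.0, 0.0, -1.0]]
force: [0.6, 0.1, -2.3]
gripper_width: 43.6
gripper_force: 30.0
```

```bash
python3 - <<'E'
from h import *
s=sensors.sense(); print(s["tcp_pos"],s["gripper_width"],s["gripper_force"],s["moment"]); go(464.4,216.9,160,148.8)
E
```

```text
[457.04264928 -52.07271475 160.36889688] 43.61361660306302 29.995322227478027 [-0.02416181 -0.13848081  0.05344298]
shift [-37.6 266.4   0.5] turn -52.3 | q6 -1.70
```

Call:
jog_arm(increments=[[0, -6, 45, 0, -8], [0, -12, 95, 0, -17], [0, -19, 145, 0, -26], [0, -26, 195, 0, -36], [0, -33, 240, 0, -46], [0, -37, 262, 0, -52.3], [0, -37, 262, 30, -52.3], [0, -37, 262, 50, -52.3]])

```text
time_s: 33.83
tcp_pos: [464.9, 210.6, 109.0]
tool_rot: [[-0.522, -0.853, -0.002], [-0.853, 0.522, -0.001], [0.002, 0.001, -1.0]]
force: [-0.0, -1.0, -2.7]
gripper_width: 43.9
gripper_force: 30.0
```

Call:
jog_arm(increments=[[0, 0, 0, 0, 0], [0, 0, 0, 0, 0], [0, 0, 0, 0, 0]])

```text
time_s: 34.2
tcp_pos: [466.5, 211.0, 111.4]
tool_rot: [[-0.522, -0.853, 0.002], [-0.853, 0.522, 0.001], [-0.002, -0.001, -1.0]]
force: [-0.5, 0.0, -2.5]
gripper_width: 43.7
gripper_force: 30.0
```

```bash
python3 - <<'E'
from h import *
p=imaging.camera("wrist"); save(p,"w12.png"); s=sensors.sense(); print(s["time_s"],s["tcp_pos"],s["gripper_width"]); go(464.4,216.9,35.3,148.8)
rel(SH["long_sink"],"long_sink",-31.3,p)
for r in imaging.outline_of(p,"divider")[:2]:
    R=r["rect"]; print(np.round(R),r["confidence"])
for d in(36,38,40): print(d,proj(p,place(np.array([[d,0,52.],[d-2,-45,30],[d-2,45,30]]),(490,259.2,np.radians(58.8)))).round().tolist())
E
```

```text
34.25 [466.43471024 210.95429632 111.32087645] 43.685767655227515
shift [-3.9  4.9 76. ] turn -0.3 | q6 -1.29
long_sink [265. 152. 376. 403.] 0.83 xy [466.8 212.5] yaw 58.7 iou 0.655 tool [-1.5  0.5  0. ]
[267. 371. 373. 383.] 0.68
[  9.   3. 183. 172.] 0.29
36 [[328.0, 395.0], [267.0, 373.0], [387.0, 372.0]]
38 [[327.0, 398.0], [267.0, 375.0], [387.0, 374.0]]
40 [[327.0, 400.0], [267.0, 377.0], [387.0, 377.0]]
```

The computed shift leaves about 10 mm of margin at each end. I'm lowering.

Call:
jog_arm(increments=[[0, -3, 5, 5, 0], [0, -3, 5, 20, 0], [0, -3, 5, 40, 0], [0, -3, 5, 55, 0], [0, -3, 5, 66, 0], [0, -3, 5, 72, 0], [0, -3, 5, 74, 0], [0, -3, 5, 74, 0]])

```text
time_s: 35.35
tcp_pos: [463.5, 216.1, 36.6]
tool_rot: [[-0.522, -0.853, 0.001], [-0.853, 0.522, 0.0], [-0.001, -0.0, -1.0]]
force: [-0.7, 0.2, -2.4]
gripper_width: 43.8
gripper_force: 30.0
```

Call:
jog_arm(increments=[[0, 0, 0, 0.4, 0], [0, 0, 0, 0.8, 0], [0, 0, 0, 1, 0], [0, 0, 0, 1, 0]])

```text
time_s: 35.85
tcp_pos: [463.3, 215.9, 35.4]
tool_rot: [[-0.522, -0.853, 0.0], [-0.853, 0.522, 0.0], [-0.0, -0.0, -1.0]]
force: [-0.8, 0.5, -1.7]
gripper_width: 43.9
gripper_force: 30.0
```

Call:
jog_arm(increments=[[0, 0, 0, 0.3, 0], [0, 0, 0, 0.6, 0], [0, 0, 0, 0.8, 0], [0, 0, 0, 0.8, 0]])

```text
time_s: 36.35
tcp_pos: [463.3, 215.9, 35.3]
tool_rot: [[-0.522, -0.853, 0.0], [-0.853, 0.522, 0.0], [-0.0, -0.0, -1.0]]
force: [-3.1, 0.3, 6.2]
gripper_width: 43.8
gripper_force: 30.0
```

The sink touches down at exactly the expected height. I'll release and rise.

Call:
jog_arm(increments=[[40, 0, 0, 0, 0], [62, 0, 0, 0, 0], [62, 0, 0, 0, 0], [62, 0, 0, -12, 0], [62, 0, 0, -50, 0], [62, 0, 0, -100, 0], [62, 0, 0, -150, 0], [62, 0, 0, -190, 0]])

```text
time_s: 37.35
tcp_pos: [463.5, 216.0, 227.8]
tool_rot: [[-0.522, -0.853, 0.003], [-0.853, 0.522, 0.002], [-0.003, -0.001, -1.0]]
force: [0.1, 1.8, -0.4]
gripper_width: 53.8
gripper_force: 0.0
```

Call:
jog_arm(increments=[[62, 0, 60, 0, 0], [62, 0, 120, 0, 0], [62, 0, 150, 0, 0], [62, 0, 150, 0, 0], [62, 0, 150, 0, 0]])

```text
time_s: 37.98
tcp_pos: [335.6, 294.1, 225.1]
tool_rot: [[-0.522, -0.853, 0.001], [-0.853, 0.522, 0.001], [-0.001, -0.0, -1.0]]
force: [-0.6, 0.1, 0.4]
gripper_width: 54.0
gripper_force: 0.0
```

```bash
python3 - <<'E'
from h import *
s=sensors.sense(); print(s["time_s"],s["tcp_pos"],s["force"])
sc=imaging.camera("scene"); w=imaging.camera("wrist"); save(sc,"end_s.png"); save(w,"end_w.png")
a=np.radians(58.8)
for l,P,q0 in(("long_sink",box(150,44,4,29),(463.5,216,a)),("enclosure",box(72,46,4,32),(535,335,a)),("ferrite",cyl(30,3,19),(574,-184,0)),("small_sink",box(38,38,10,28),(534,37.7,-.1)),("reel",SH["reel"],(760.3,118,0)),("multimeter",SH["multimeter"],(774.7,-97.6,-.22))):
  for n,p in(("scene",sc),("wrist",w)):
    c=proj(p,[[*q0[:2],15]])[0]
    for r in imaging.outline_of(p,l):
        R=r["rect"]
        if abs((R[0]+R[2])/2-c[0])<25 and abs((R[1]+R[3])/2-c[1])<25:
            q,f=fit([(p,r["mask"])],P,q0); v=q[:2]-[490,259.2]
            print(n,l,round(r["confidence"],2),np.round(q[:2],1),round(np.degrees(q[2]),1),round(f,3),"in tote",np.round([v@[np.cos(a),np.sin(a)],v@[-np.sin(a),np.cos(a)]],1)); break
E
```

```text
37.975 [335.632544   294.13034872 225.05711709] [-0.62518382  0.14747815  0.41291569]
scene long_sink 0.86 [463.9 215.6] 59.6 0.926 in tote [-50.8  -0.2]
wrist long_sink 0.56 [464.6 217.3] 59.1 0.986 in tote [-49.    0.1]
scene enclosure 0.97 [536.2 336.5] 43.9 0.866 in tote [90.1  0.5]
wrist enclosure 0.57 [530.2 364.3] 29.0 0.013 in tote [110.7  20.1]
scene ferrite 0.49 [ 574.  -184.2] 7.4 0.814 in tote [-335.7 -301.6]
scene small_sink 0.74 [536.5  38.3] 2.9 0.821 in tote [-164.9 -154.2]
wrist small_sink 0.98 [533.3  38.8] -6.0 0.989 in tote [-166.1 -151.2]
scene reel 0.6 [759.1 118.3] -4.7 0.976 in tote [  18.9 -303.2]
scene multimeter 0.96 [774.4 -99.2] -12.4 0.895 in tote [-159.2 -428.9]
```

Everything checks out, and the robot is touching nothing. Handing in.

```bash
python3 -c "
from workcell import arm; print(arm.close_job())"
```

```text
the job is handed in; nothing more can be done
None
```

The job is handed in after about 38 s: ring in the dish, black sink on the pad, divider slid to about +38 mm, and long sink and grey enclosure in their bays; the meter and reel measure where they started, though the last part and the end state were checked by pose fits only, as the 14 picture views were used up.

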